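Jog a workpiece out of a feeder with the twin hold-to-run buttons

TASK

On the push-button console of the feeder station, press the two flat round push-buttons down together, one fingertip on each, and keep both down in one go until the pusher has slid the lowest workpiece out of the magazine fully against the end stop; then let both buttons come up and move clear. The feeder must move the workpiece: do not touch the workpieces, do not press the mushroom stop button, pick nothing up, and leave everything else as it stands.

Things in the scene. Friction and masses are not known exactly. Their poses are not given: they have to be found in the camera images.
- station: Fixed feeder station: black tray 360 x 440 mm, ribbed aluminium plate 30 mm above the table. Origin: middle of the tray's underside; x depth, y width, z up. Slideway along y at x = 90 mm, bed 45 mm above the table, rails 8 mm high; magazine (42 x 40 mm, top 109 mm above the table) at y = -78 mm, electric cylinder on its +y side, dark end-stop block at the -y end.
- console: Grey push-button console, 76 x 200 x 48 mm, fixed on the plate on the robot's side of the slideway; its place and angle differ each time. Origin: middle of its underside; y along its length, z up. On top along y: flat button A at -62 mm, flat button B at 0, mushroom stop at +62 mm, each in a steel collar 35 mm across, 3 mm high; a 4 mm high lens midway between A and B.
- jog_a_top (a point): Centre of the top face of flat round black button A (cap 28 mm across, standing 10 mm above the console's top when up). The point goes down with the cap. 62 mm from the centre of button B.
- jog_b_top (a point): The same for flat round black button B, the twin of A.
- jog_a (a joint): How far button A is pressed: 0 up, 0.006 m fully down. It springs back; 1 N to start it, about 3.6 N to hold it fully down. It counts as pressed beyond 0.004; press it fully to be sure that the feeder runs.
- jog_b (a joint): The same for button B.
- pusher (a joint): How far the pusher has come out (m), starting between 0 and 0.005, towards -y of the station. It moves out at about 12 to 22 mm/s only while both flat buttons are down, and stops where it is, self-locked, when either comes up. It reads about 0.06 when the workpiece is against the end stop; it does not come back.
- stop (a joint): How far the mushroom stop button (head 38 mm across, 28 mm above the console's top) is pressed: 0 up, 0.005 m down. Not to be pressed.
- stop_top (a point): Centre of the top of the mushroom stop button.
- piece0_center (a point): Centre (half-way up) of the lowest workpiece in the magazine, the one to be fed out: a plain white disc 32 mm across, 18 mm high, loose.
- piece1_center (a point): Centre of the second workpiece in the magazine, the same kind; it comes to rest on the pusher and stays in the magazine.
- piece2_center (a point): Centre of the third (top) workpiece in the magazine, the same kind.
- seat (a point): Point on the station where the centre of the lowest workpiece is when it stands against the end stop, 52 mm from the magazine's centre.
- spare: A spare workpiece, the same kind, lying on the plate beyond the mushroom end of the console. Bystander.
- screwdriver: Screwdriver, 150 mm long, lying on the plate between console and slideway. Bystander.
- multimeter: Grey hand multimeter, 180 x 88 x 45 mm, loose on the table at the robot's left. Bystander.
- wrench: Steel wrench, 150 mm, on the table at the robot's left. Bystander.
- mouse: Black computer mouse, 105 x 60 x 32 mm, on the table at the robot's right. Bystander.
- bin: Grey open bin, 150 x 100 x 50 mm, empty, on the table at the robot's right. Bystander.

How it is judged:
By the outcome, as a careful person would: the job done as asked, in the order asked, and still so for the second after the job is handed in, with the robot touching nothing.
It also fails if it takes over 38 s, if anything falls off the work surface, if the arm or the gripper's body presses on something with over 40 N, if the wrist force passes 120 N, or if a joint passes its speed limit or range.

ROBOT

A 6-joint arm with a two-finger parallel gripper is mounted at the origin on the work surface. World frame = base frame: x ahead of the robot, y to its left, z up, the work surface at z = 0. Lengths are in mm, angles in rad, forces in N, time in s.
With the tool pointing down it reaches from about 350 to 975 mm from the base axis. Payload 7.1 kg.
Tool frame: the origin (TCP) lies on the front face of the gripper's body, between the roots of the fingers; the fingertips stand 80 mm ahead of it and the grasp point (between the pads) lies 61 mm ahead of it (env.tips_ahead is the distance from the TCP to the fingertips, in mm); z points along the fingers, y is the direction in which the jaws open and shut (so a half turn about z gives the same grasp; the last joint's range is limited). The gripper opens to 88 mm and grips with 3 to 60 N. Pads are 20 mm wide; open, the fingers measure 115 mm over their backs; the gripper's body (75 mm by 178 mm) begins 61 mm behind the grasp point.
Start: joints at [-1.301, 0.423, 1.63, -0, 1.089, -0.019], TCP at [178.02, -599.095, 302.675] pointing down, gripper open.
Joint ranges: [-3, 3], [-0.9, 2.11], [0.09, 2.58], [-1.31, 4.45], [0.11, 2.69], [-2.54, 2.54]. Speed limits (rad/s): [2.39, 2.39, 3.01, 3.14, 3.14, 3.14].

INTERFACE

Orientations are given as a unit quaternion [x, y, z, w].
In Python, from station import env, set_gripper, viewer, workorder gives the robot as it stands. Calls block until the motion is done:
- env.reach(position, orientation): joint-space move of the TCP to a pose.
- env.move_l(position, rot=None, rate=150, f_stop=None): straight line of the TCP; rot=None keeps the orientation; rate is the mean speed in mm/s. With f_stop (N) it stops when the force on the tool has changed by that much, and returns True; else False.
- env.move_joints(angles): joint-space move.
- set_gripper(opening): finger opening in mm; the grip force is fixed at half the most; returns when the fingers have stopped.
- env.hold(seconds).
- env.ik(position, orientation): joint angles nearest the present ones, or None.
- env.read_state(): the state.
- viewer.camera(name): name is "scene" or "top" or "wrist"; returns the picture (480x640x3 uint8, blue, green, red); there is no depth.
- viewer.camera_params(name): a dict with "fx", "fy", "cx", "cy" (pixels), "pose" (4x4, takes a point from camera to world coordinates); the wrist camera has in their place "tool_from_camera" (4x4, takes a point from camera to tool coordinates, whose origin is the TCP and whose axes are the flange's). Camera axes: x right, y up, looking along -z (the intrinsics and any distortion apply to the point x, -y, -z); pixel columns grow to the right and rows downward; lengths in mm; the calibration is good to about 2 mm. A picture is of the moment at which its call begins: read the wrist's pose just before it. camera_params takes no time and is no camera call.
A pose or a line that the arm cannot do raises env.IKError and nothing moves.
- workorder.sign_off(): hands the job in, once; it reports no verdict.
The state is a dict: "time_s": time; "qpos": joint angles; "dq": joint speeds; "tau": joint torques, N m; "tool_pos": TCP position; "orientation": TCP orientation; "force": force on the tool from outside, world axes, zero at the start; "wrist_torque": the same for the moment, N m; "width": finger opening in mm.
Only numpy, scipy, OpenCV 4.12 (cv2) and the standard library are available. Lean on these libraries where they do the work, as an engineer would, in place of code of your own. Each camera call takes 0.05 s, during which the arm holds its last target.

## Working session

There is one attempt and no reset: what is moved stays moved. The work goes in short steps, each a Python script; the robot and the scene stay as the last script left them, time stands still between calls to the robot, and variables do not carry over. Pictures are saved under pics/ and viewed, and the job is handed in when it is done.

```bash
ls; mkdir -p pics; python3 - <<'E'
from station import env, set_gripper, viewer, workorder
import cv2
for n in("scene","top","wrist"):
    cv2.imwrite(f"pics/{n}0.png",viewer.camera(n)); print(n,viewer.camera_params(n))
print(env.read_state())
E
```

```text
pics
scene {'fx': 437.0115129869087, 'fy': 437.0115129869087, 'cx': 321.8927875139728, 'cy': 238.608783828064, 'pose': array([[ 3.20106134e-01, -7.08879534e-01,  6.28507652e-01,
         1.17140621e+03],
       [ 9.47327517e-01,  2.46600511e-01, -2.04349611e-01,
        -1.73209889e+02],
       [-1.01310508e-02,  6.60816157e-01,  7.50479425e-01,
         7.67579802e+02],
       [ 0.00000000e+00,  0.00000000e+00,  0.00000000e+00,
         1.00000000e+00]])}
top {'fx': 535.1008779265381, 'fy': 535.1008779265381, 'cx': 316.2942099260497, 'cy': 237.88447001936774, 'pose': array([[ 1.61893803e-02,  9.86616922e-01, -1.62249660e-01,
         3.52683287e+02],
       [-9.99688942e-01,  1.90508873e-02,  1.60960785e-02,
         2.75496911e+01],
       [ 1.89716634e-02,  1.61938606e-01,  9.86618449e-01,
         1.47826167e+03],
       [ 0.00000000e+00,  0.00000000e+00,  0.00000000e+00,
         1.00000000e+00]])}
wrist {'fx': 362.01395314418676, 'fy': 362.01395314418676, 'cx': 322.66661911626164, 'cy': 239.68818780229802, 'tool_from_camera': array([[-7.12861283e-04,  9.55444943e-01,  2.9516851
[... 261 characters left out ...]

         1.00000000e+00]])}
{'time_s': 0.15, 'qpos': array([-1.30098628e+00,  4.23682788e-01,  1.63048552e+00, -2.69328139e-05,
        1.08858016e+00, -1.89993100e-02]), 'dq': array([ 0.00065415, -0.00146971, -0.00226234,  0.00055097,  0.00011234,
        0.00122748]), 'tau': array([-2.39166366e-04, -5.44983351e+01, -2.73919219e+01,  6.43928535e-02,
        2.04051216e-02, -5.72949807e-05]), 'tool_pos': array([ 177.94053015, -598.79713805,  302.08065708]), 'orientation': array([ 9.89590685e-01,  1.43909493e-01, -8.41163491e-05, -5.71876640e-04]), 'force': array([-0.44434452, -0.23154906,  0.43369515]), 'wrist_torque': array([0.0452597 , 0.00919868, 0.0083946 ]), 'width': 87.86189783509803}
```

View pics/scene0.png

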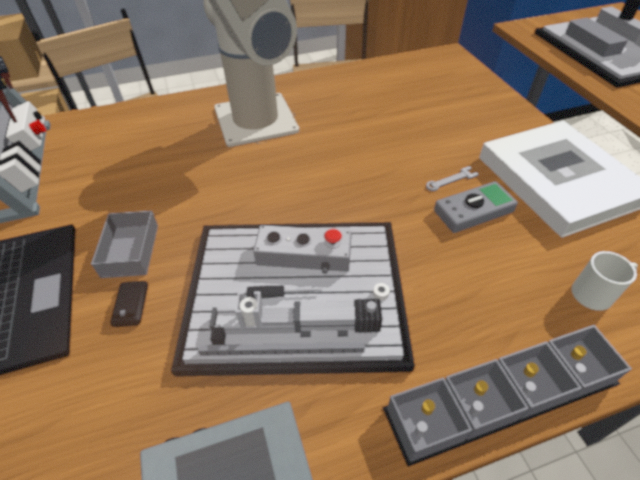

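View pics/top0.png

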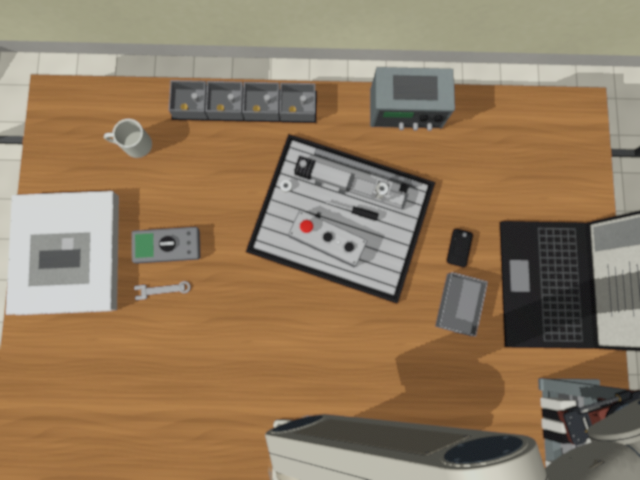

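The scene and top views show the console with the red mushroom at top-view pixel (306,227), button B at (328,237) and A at (350,247). The magazine is at (382,188). Next I measure these by mask.

```bash
cat > h.py <<'E'
import numpy as np, cv2
def ray(P,uv,pose=None):
    T=P["pose"] if pose is None else pose
    d=np.array([(uv[0]-P["cx"])/P["fx"],-(uv[1]-P["cy"])/P["fy"],-1.])
    return T[:3,3],T[:3,:3]@d
def onz(P,uv,z,pose=None):
    o,d=ray(P,uv,pose); return o+d*(z-o[2])/d[2]
def blobs(img,mask,box,amin,amax):
    u0,v0,u1,v1=box; m=np.zeros_like(mask); m[v0:v1,u0:u1]=mask[v0:v1,u0:u1]
    n,l,s,c=cv2.connectedComponentsWithStats(m)
    return [(c[i].round(2),s[i][4],s[i][2:4]) for i in range(1,n) if amin<=s[i][4]<=amax]
def red(img): b,g,r=[img[...,i].astype(int) for i in range(3)]; return ((r>120)&(r-g>70)&(r-b>70)).astype('uint8')
def dark(img,t=70): return (img.max(2)<t).astype('uint8')
E
python3 - <<'E'
from station import viewer
from h import *
for n,box,rb in(("top",(290,205,372,270),(290,205,372,270)),("scene",(255,222,355,272),)*1 and ("top",(290,205,372,270),(290,205,372,270)),("scene",(255,222,355,272),(255,222,355,272))):
    im=cv2.imread(f"pics/{n}0.png");P=viewer.camera_params(n)
    for nm,m,z in(("red",red(im),100),("dark",dark(im),88)):
        for c,a,s in blobs(im,m,box,15,2000): print(n,nm,c,a,s,onz(P,c,z).round(1))
a=cv2.imread("pics/top0.png")[130:305,240:440];cv2.imwrite("pics/topc.png",cv2.resize(a,None,fx=4,fy=3.4)[:600,:800])
a=cv2.imread("pics/scene0.png")[215:380,170:420];cv2.imwrite("pics/scenec.png",cv2.resize(a,None,fx=3.2,fy=3.2))
E
```

```text
top red [305.89 225.91] 136 [13 13] [610.6  32.8 100. ]
top dark [362.46 212.19] 134 [20 12] [ 652.9 -116.8   88. ]
top dark [317.65 215.18] 17 [6 5] [642.4   2.3  88. ]
top dark [327.5 236.5] 52 [8 8] [585.6 -24.6  88. ]
top dark [348.63 246.48] 52 [8 8] [560.1 -80.5  88. ]
top dark [299.27 266.21] 99 [25  9] [505.6  48.1  88. ]
top red [305.89 225.91] 136 [13 13] [610.6  32.8 100. ]
top dark [362.46 212.19] 134 [20 12] [ 652.9 -116.8   88. ]
top dark [317.65 215.18] 17 [6 5] [642.4   2.3  88. ]
top dark [327.5 236.5] 52 [8 8] [585.6 -24.6  88. ]
top dark [348.63 246.48] 52 [8 8] [560.1 -80.5  88. ]
top dark [299.27 266.21] 99 [25  9] [505.6  48.1  88. ]
scene red [332.72 235.37] 182 [17 14] [611.2  32.3 100. ]
```

View pics/scenec.png

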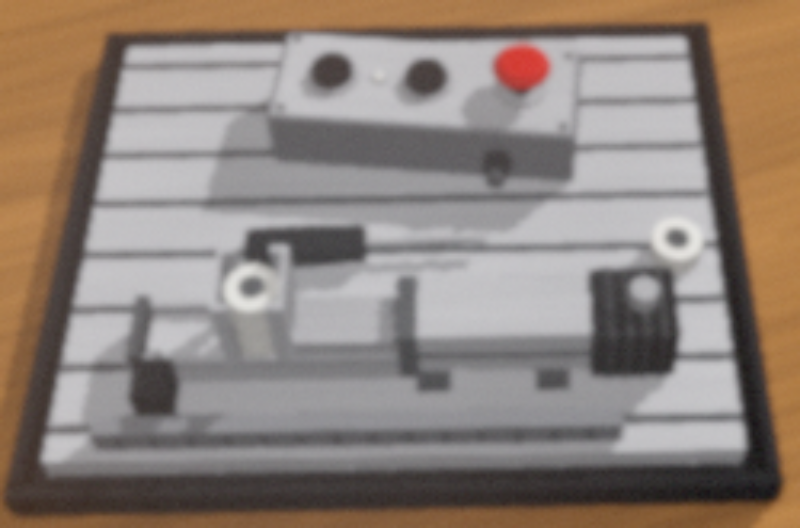

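Both views agree: A to B is 61.4 mm and B to stop 62.6 mm, against 62 given. I'll go above the midpoint, set the finger spacing and refine the positions with the wrist camera.

```bash
cat >> h.py <<'E'
from scipy.spatial.transform import Rotation as Ro
def quat(d):
    y=np.array([d[0],d[1],0.]);y/=np.linalg.norm(y);z=np.array([0,0,-1.])
    return Ro.from_matrix(np.c_[np.cross(y,z),y,z]).as_quat()
def toolT(s):
    T=np.eye(4);T[:3,:3]=Ro.from_quat(s["orientation"]).as_matrix();T[:3,3]=s["tool_pos"];return T
E
python3 - <<'E'
from station import env,set_gripper,viewer
from h import *
A=np.array([560.1,-80.5]);B=np.array([585.6,-24.6]);M=(A+B)/2
q0=env.read_state()["qpos"];best=None
for sg in(1,-1):
    q=quat(sg*(B-A)); j=env.ik(np.r_[M,320],q); print(sg,q,j)
    if j is not None:
        c=np.abs(j-q0).max()
        if best is None or c<best[0]: best=(c,q,sg)
c,q,sg=best;print("use",sg,c)
env.reach(np.r_[M,320],q); set_gripper(48.5); env.hold(.3)
s=env.read_state();im=viewer.camera("wrist");cv2.imwrite("pics/w1.png",im)
print(s["time_s"],s["tool_pos"],s["width"],s["force"])
E
```

```text
1 [0.21235787 0.97719196 0.         0.        ] [-1.12166226e-01  3.30673655e-01  1.72696349e+00 -4.44089210e-16
  1.08395551e+00 -1.25498808e+00]
-1 [ 0.97719196 -0.21235787  0.          0.        ] [-1.12166226e-01  3.30673655e-01  1.72696349e+00 -4.44089210e-16
  1.08395551e+00  1.88660458e+00]
use 1 1.2359887678596808
3.625 [572.84267254 -52.54285282 320.01816193] 48.49370448697409 [ 0.08915998  0.27468756 -0.55476797]
```

View pics/w1.png

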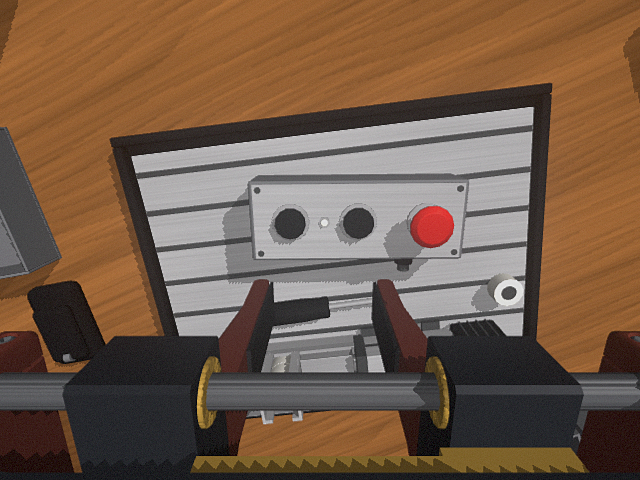

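The wrist view shows A at (290,223), B at (358,223), the lens at (324,223) and the mushroom at (432,227). The fingers straddle the pair symmetrically.

```bash
python3 - <<'E'
from station import env,viewer
from h import *
s=env.read_state();P=viewer.camera_params("wrist");T=toolT(s)@P["tool_from_camera"]
im=cv2.imread("pics/w1.png")
pts=[]
for c,a,sz in blobs(im,dark(im,60),(262,196,388,252),300,2000):
    w=onz(P,c,88,T);pts.append(w);print(c,a,sz,w.round(1))
for c,a,sz in blobs(im,red(im),(400,190,465,255),300,3000): print("red",c,a,sz,onz(P,c,102,T).round(1))
d=pts[1]-pts[0];print(np.linalg.norm(d),((pts[0]+pts[1])/2).round(1))
# image-triangulate top & wrist
Pt=viewer.camera_params("top")
for uv,p in zip([(348.63,246.48),(327.5,236.5)],[0,1]):
    print(onz(Pt,uv,88).round(1))
# expected fingertip pixels
for y in(-31,31):
    p=np.linalg.inv(T)@toolT(s)@np.array([0,y,80,1]);print(P["cx"]+P["fx"]*p[0]/-p[2],P["cy"]-P["fy"]*p[1]/-p[2])
E
```

```text
[289.75 224.2 ] 574 [30 30] [560.9 -80.7  88. ]
[358.23 223.76] 557 [31 30] [586.1 -24.6  88. ]
red [431.98 226.24] 1405 [43 42] [610.5  32.3 102. ]
61.42271046578055 [573.5 -52.6  88. ]
[560.1 -80.5  88. ]
[585.6 -24.6  88. ]
261.7780732253161 300.3301555294542
386.99326267053937 300.30710162468546
```

The wrist and top measurements agree to within 1 mm. I'll press with a force stop, expecting contact near TCP z = 168 and bottom near 162, and watch the feeder with the scene camera.

```bash
python3 - <<'E'
from station import env,set_gripper,viewer
from h import *
A=np.array([560.5,-80.6]);B=np.array([585.9,-24.6]);M=(A+B)/2;q=quat(B-A)
env.move_l(np.r_[M,182],q,rate=120); env.hold(.2)
s=env.read_state();print(s["time_s"],s["tool_pos"],s["width"],s["force"])
cv2.imwrite("pics/s1.png",viewer.camera("scene"))
hit=env.move_l(np.r_[M,158],rate=20,f_stop=16)
s=env.read_state();print(hit,s["time_s"],s["tool_pos"],s["width"],s["force"],s["wrist_torque"])
env.hold(.4)
s=env.read_state();print(s["time_s"],s["tool_pos"],s["force"],s["wrist_torque"])
cv2.imwrite("pics/s2.png",viewer.camera("scene"))
env.hold(1.0);cv2.imwrite("pics/s3.png",viewer.camera("scene"));print(env.read_state()["force"])
ims=[cv2.imread(f"pics/s{i}.png")[215:380,170:400] for i in(1,2,3)]
cv2.imwrite("pics/s123.png",cv2.resize(np.vstack(ims),None,fx=1.2*2/2,fy=1.2))
cv2.imwrite("pics/s3c.png",cv2.resize(ims[2],None,fx=3.4,fy=3.4))
E
```

```text
5.175 [573.49649797 -52.62324118 182.65834667] 48.63707453283807 [-0.58933196 -0.48350772 -0.79425351]
True 6.1667 [573.20199412 -52.58489835 162.35368389] 48.23494843871034 [-1.47122576  0.38360665  7.40087595] [ 0.02756084  0.12588897 -0.01729395]
6.5667 [573.16699559 -52.59651897 162.33118697] [-2.35567553  0.17581734  8.05050373] [ 0.03939584  0.10833952 -0.02252041]
[-1.45935173  0.56672752  7.85945511]
```

View pics/s3c.png

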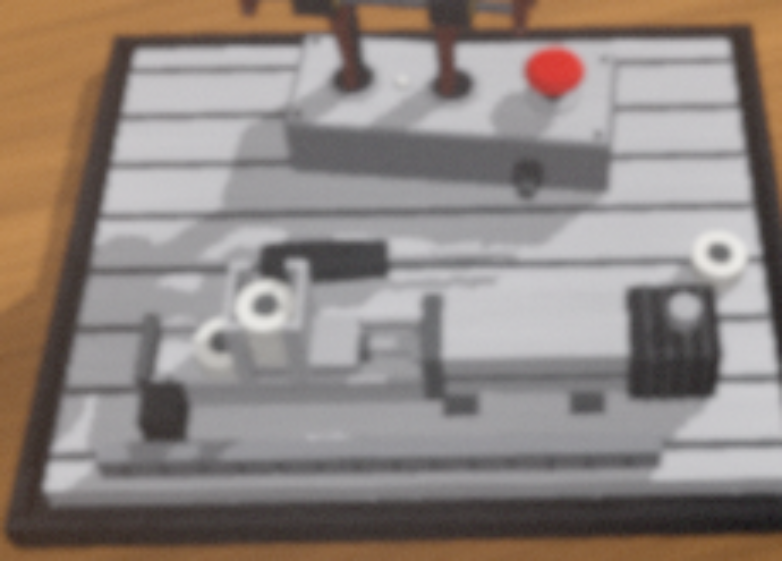

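The piece is emerging at (215,340) in the crop and both buttons are down. I keep holding and track the disc until it stops.

```bash
python3 - <<'E'
from station import env,set_gripper,viewer
from h import *
prev=None
for k in range(8):
    env.hold(.5);im=viewer.camera("scene")
    r=cv2.cvtColor(im[295:345,200:300],cv2.COLOR_BGR2GRAY).astype(float)
    s=env.read_state()
    print(round(s["time_s"],2),s["tool_pos"][2].round(2),s["force"][2].round(1),None if prev is None else [np.abs(r-prev).mean().round(2),np.abs(r-prev).max()]);prev=r
cv2.imwrite("pics/s4.png",im)
cv2.imwrite("pics/s4c.png",cv2.resize(im[215:380,170:400],None,fx=3.4,fy=3.4))
t=viewer.camera("top");cv2.imwrite("pics/t4.png",t)
cv2.imwrite("pics/t4c.png",cv2.resize(t[130:305,300:440],None,fx=3.4,fy=3.4))
E
```

```text
8.22 162.36 9.0 None
8.77 162.34 7.9 [np.float64(5.59), np.float64(121.0)]
9.32 162.33 7.1 [np.float64(1.33), np.float64(11.0)]
9.87 162.34 7.7 [np.float64(1.32), np.float64(12.0)]
10.42 162.32 8.3 [np.float64(1.31), np.float64(13.0)]
10.97 162.37 7.2 [np.float64(1.3), np.float64(9.0)]
11.52 162.34 8.0 [np.float64(1.29), np.float64(9.0)]
12.07 162.37 7.6 [np.float64(1.29), np.float64(8.0)]
```

View pics/s4c.png

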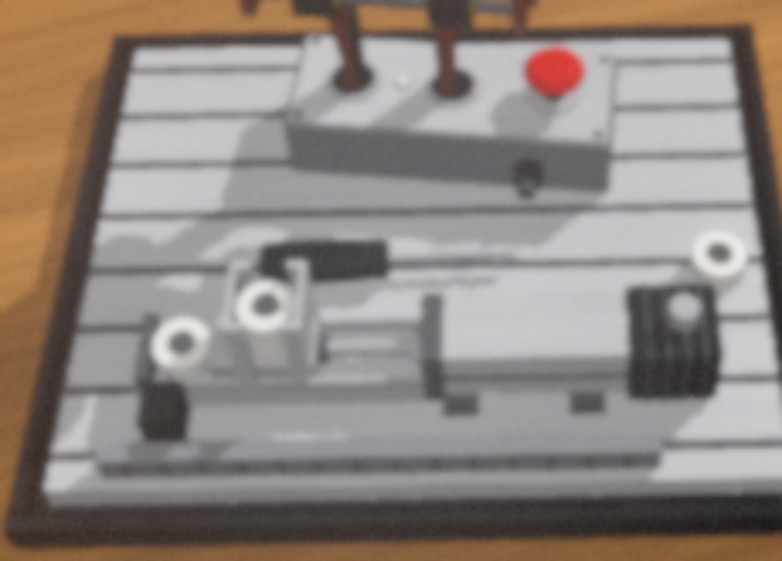

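View pics/t4c.png

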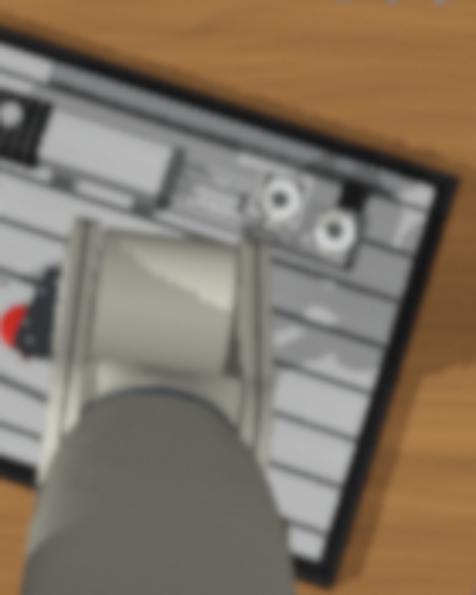

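The disc is at (180,342) in the crop, against the dark block, and nothing has moved since about 9 s. Before releasing I check the 52 mm from the saved pictures.

```bash
python3 - <<'E'
from station import viewer
from h import *
d=np.array([25.4,56.0])
for n,pre,fed,mag in(("scene",None,(170+180/3.4,215+341/3.4),(170+263/3.4,215+305/3.4)),("top",None,(300+335/3.4,130+231/3.4),(300+281/3.4,130+199/3.4))):
    P=viewer.camera_params(n)
    f=onz(P,fed,63);m=onz(P,mag,99);print(n,f.round(1),m.round(1),np.linalg.norm((f-m)[:2]))
E
```

```text
scene [ 701.3 -216.8   63. ] [ 717.7 -168.9   99. ] 50.61831670723713
top [ 699.9 -217.6   63. ] [ 715.9 -169.2   99. ] 50.939059502221035
```

That gives about 51 mm from both views, against 52 mm and within reading error. With the motion stopped for 3 s, I release and move clear.

```bash
python3 - <<'E'
from station import env,viewer
from h import *
p=env.read_state()["tool_pos"]
env.move_l([p[0],p[1],320],rate=110)
env.reach([430,-250,340],env.read_state()["orientation"]);env.hold(.3)
s=env.read_state();print(s["time_s"],s["tool_pos"],s["force"])
im=viewer.camera("scene");cv2.imwrite("pics/s5c.png",cv2.resize(im[215:380,170:420],None,fx=3.2,fy=3.2))
t=viewer.camera("top");cv2.imwrite("pics/t5.png",t);cv2.imwrite("pics/t5c.png",cv2.resize(t[130:305,240:440],None,fx=3.4,fy=3.4))
E
```

```text
14.975 [ 430.56131771 -249.36153092  339.81321474] [-0.57796574 -0.43163947 -0.10806075]
```

View pics/s5c.png

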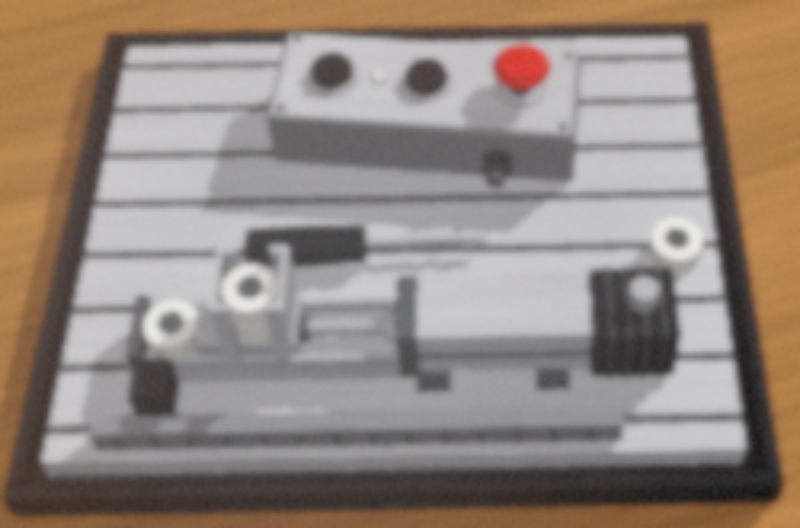

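View pics/t5c.png

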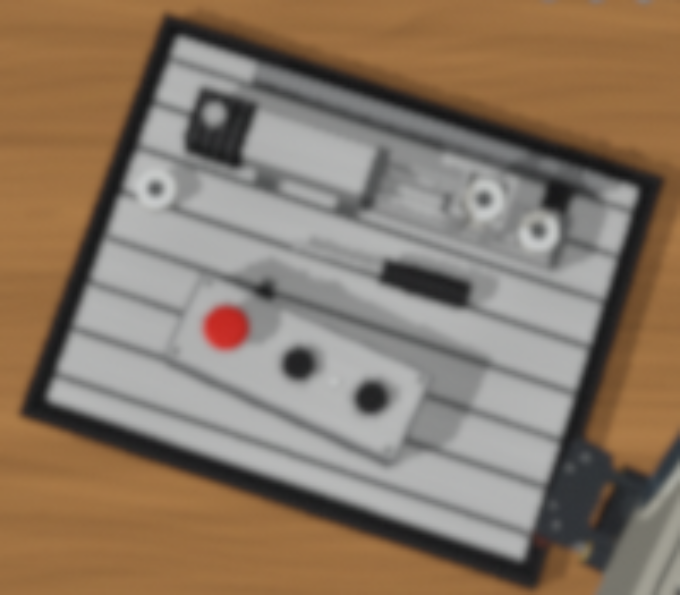

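Both buttons are up at (330,70) and (426,76) in the scene crop. The disc is at the stop at (170,323), and the spare, screwdriver and mushroom are where they were. The arm is clear, so I hand in.

```bash
python3 -c "
from station import workorder
print(workorder.sign_off())"
```

```text
the job is handed in; nothing more can be done
None
```

The job is done and handed in: the feeder has slid the lowest workpiece out to the end stop, at about 15 s of the 38 s allowed.

- **Press:** I found A and B with the top and wrist cameras, which agreed within 1 mm (61.4 mm apart, against 62 given). I spaced the fingertips 62 mm apart, pressed both buttons together and held them for about 6 s. The force was about 8 N and the TCP height stayed at 162.3 mm, where about 162 means fully down.
- **Feed:** The disc stopped moving at about 9 s and stayed still for 3 s more while I held.
- **Last checks:** Both buttons are up, and the mushroom stop, spare and screwdriver look unmoved. The second and third workpieces appear to be still in the magazine. The arm is clear and the tool force is about zero.
- **One small difference:** The disc measures 50.6 and 50.9 mm from the magazine disc in the two views, against 52 mm given. That is within my pixel-reading and calibration error, and the pictures show it against the end-stop block.

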